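# Lock a charged light module into a tilted tripod lamp

### The arm

A 6-joint arm with a two-finger parallel gripper is mounted at the origin on the work surface. World frame = base frame: x ahead of the robot, y to its left, z up, the work surface at z = 0. Lengths are in m, angles in rad, forces in N, time in s.
With the tool pointing down it reaches from about 0.3 to 0.875 m from the base axis. Payload 6.4 kg.
Tool frame: the origin (TCP) lies on the centre line of the jaws, within the pads' length; the fingertips stand 25 mm ahead of it and the grasp point (between the pads) lies 6 mm ahead of it (ctrl.tip_reach is the distance from the TCP to the fingertips, in m); z points along the fingers, y is the line along which they close (so a half turn about z gives the same grasp; the last joint's range is limited). The gripper opens to 85 mm and grips with 20 to 120 N. Pads are 22 mm wide; open, the fingers measure 114 mm over their backs; the gripper's body (76 mm by 85 mm) begins 54 mm behind the grasp point. The pads swing forward as they close: fully open they stand 13 mm farther back than shut.
Start: joints at [-1.328, 0.181, 1.607, -0, 1.354, -0.206], TCP at [0.25, -0.518, 0.256] pointing down, gripper open.
Joint ranges: [-2.99, 2.99], [-0.89, 2.07], [0.3, 2.58], [-1.14, 4.28], [0, 2.63], [-3.12, 3.12]. Speed limits (rad/s): [2.57, 2.57, 3.01, 3.14, 3.14, 3.14].

### API

Orientations are given as a unit quaternion [w, x, y, z].
In Python, from bench import ctrl gives the robot as it stands.
- The arm moves only by the tool servo_tool, never from a script. Its argument "motion" is a list that holds one entry, the list of rows, each a list of 5 numbers: the shift along the tool's x, y, z in cm, then the turn about the tool's z in degrees, then the closure, from -1 (fully open) to 1 (shut). In form: [[[dx, dy, dz, twist, claw], ...]]. A call has 1 to 5 rows; each row is the pose to reach, as a shift and turn from the pose commanded when the call began, along the tool's axes at that moment; what a row does not reach only later rows make up. A row lasts 1/10 s, in which the tool goes at most 50 mm and 8.59 degrees, less where a joint would pass 70% of its speed; a pose out of reach is approached as far as the arm can. A call with a gripper value outside its range is refused whole. The fingers move at their own pace and stop on an object; the grip force is fixed at half the most. Time passes only in rows, so rows that repeat a pose let the fingers close. It gives the time, the measured TCP pose, the force, the opening and the grip force at its end, in the units of the state.
- ctrl.get_obs(): the state, without advancing time (a new reading comes with each control period).
- ctrl.camera(name): name is "side" or "top" or "wrist"; returns a dict with "pixels" (420x560x3 uint8, red, green, blue), "depth" (420x560 float32, m along the optical axis (not along the pixel's ray), 0 where there is no reading), "fx", "fy", "cx", "cy" (pixels), "R" (3x3) and "t" (3): a world point X has camera coordinates R X + t; the wrist camera has in their place "hand_eye" (4x4, takes a point from camera to tool coordinates, whose origin is the TCP and whose axes are the flange's). Camera axes: x right, y down, z forward; pixel columns grow to the right and rows downward; lengths in m; the calibration is good to about 2 mm. A picture is of the moment at which its call begins: read the wrist's pose just before it.
- ctrl.hand_in(): hands the job in; it is judged then, once.
The state is a dict: "time_s": time; "q": joint angles; "dq": joint speeds; "joint_efforts": joint torques, N m; "eef_pos": TCP position; "eef_rot": TCP orientation; "wrist_force": force on the tool from outside, world axes, zero at the start; "torque": the same for the moment, N m; "opening": opening from 0.0 (shut) to 1.0 (fully open); "grasp_force": force on a finger pad.
Only numpy, scipy, OpenCV 4.12 (cv2) and the standard library are available. Lean on these libraries where they do the work, as an engineer would, in place of code of your own. Each camera call takes 0.05 s, during which the arm holds its last target. There are 200 camera calls.

### The job

Take the charged light module (green band and top) from the charging board and fit it to the tilted head of the tripod lamp: set its two lugs into the head's two slots, push it in against the spring, then give it a quarter turn clockwise (seen looking into the head) until it stops, and let go so that it springs up and stays locked. Leave the red module and everything else on the table where it is.

Things in the scene. Friction and masses are not known exactly. Their poses are not given: they have to be found in the camera images.
- module_green: Charged light module, 112 mm tall, 175-325 g, upright on the board. Aluminium drum 60 mm dia, 44 mm high (lowest 5 mm 54 mm dia); on it an opal 46 x 46 mm column, faces square to module x and y, green band and top. Two lugs along module +x and -x reach 38 mm from the axis, 10 mm wide, 12 to 20 mm above the underside. Origin: centre of underside; z up the axis.
- socket (a point): Centre of the mouth of the lamp's head, about 200 mm above the table. z points out of the mouth along the head's axis, which leans towards the robot 25 to 38 degrees from vertical; y is level. Black cup, 103 mm outer dia, with a brass collar inside, flush with the rim: bore 63 mm dia, two entry slots facing each other, 15 mm wide, reaching 42 mm from the axis.
- socket_slots (a point): A point on the head's axis 12 mm below the mouth: the module's origin is here when its lugs rest on the brass rim, outside the slots. Axes as socket. The slots lie along this x axis give or take 26 degrees about z; the collar is set differently each time and this is not reported: see the two gaps in the brass (white dot beside each on the black rim) or feel for them.
- socket_floor (a point): A point on the head's axis 39 mm below the mouth: the solid floor, where the module's origin is when pushed fully in. Axes as socket. Below the slots, channels run about 90 degrees clockwise (looking into the mouth; negative about z) to a firm stop. To turn, the origin must be over 34 mm below the mouth. Head and collar stay put under ordinary force.
- socket_lock (a point): A point on the head's axis 30 mm below the mouth: the module's origin is here when locked. Axes as socket. A sprung copper plate in the head, 22 mm below the mouth when free, pushes back with 3 N at first, 6.5 N at 30 mm, 10 N at the floor. At the channels' end their roof is 4 mm higher: the spring lifts the released module into this notch and holds it.
- module_red: The other light module, of the same shape but with a red band and top: still charging, to be left on the board. Origin: centre of the underside.
- dock: Dark wooden charging board, fixed, 120 (x) x 270 (y) x 14 mm high. Origin: centre of its underside. The two modules stand on it, at 70 mm either side of its centre along its y.
- lamp: The tripod lamp's stand, fixed: wooden feet within 100 mm of its centre, steel fork 134 mm wide, up to 172 mm high, holding the head on brass pivots 155 mm above the table; the mouth is 50 mm from the pivot along the head's axis. Origin: on the table under the pivot. Its x axis points away from the robot, give or take 20 degrees.
- lantern: Round dark pierced-metal lantern, 116 mm in diameter, 128 mm high with its handle; bystander. Origin: centre of the underside.
- mug: Blue mug, 80 mm in diameter, 90 mm high; bystander. Origin: centre of the underside.
- candle: Amber candle jar with a wooden lid, 72 mm in diameter, 85 mm high; bystander. Origin: centre of the underside.
- vase: White ceramic vase, 90 mm in diameter, 130 mm high; bystander. Origin: centre of the underside.
Things that resemble listed ones, but are neither listed nor needed, are in the scene too. Leave any purple or turquoise look-alike of the module_green alone.

How it is judged:
On the way:
1. the green module stands in the head with its lugs in the slots, pushed in deep enough to turn (underside more than 33 mm below the mouth) and not yet turned (z of module_green in the frame of socket below -0.033 m and distance between module_green and socket below 0.045 m and angle between the x axis of module_green and the x axis of socket, either way round below 0.75 rad), for 0.05 s.
At the end, for the whole second after the job is handed in: The green module is locked in the lamp's head and at rest: its underside 27.5 to 32.5 mm below the mouth (sprung up into the locking notches), within 5 mm of the axis each way, its axis within 0.1 rad of the head's, and turned to more than 0.85 rad from the head's x axis (z of module_green in the frame of socket between -0.0325 and -0.0275 m and x of module_green in the frame of socket between -0.005 and 0.005 m and y of module_green in the frame of socket between -0.005 and 0.005 m and angle between the z axis of module_green and the z axis of socket, either way round below 0.1 rad and angle between the x axis of module_green and the x axis of socket, either way round above 0.85 rad and linear speed of module_green below 0.02 m/s); the robot touches nothing.
It fails at once if the red module is moved more than 20 mm or tipped (distance of module_red from where it was at the start of the episode above 0.02 m or angle between module_red's own z axis and vertical above 0.3 rad).
It fails at once if a bystander is moved more than 30 mm (distance of any of lantern, mug, candle, vase from where it was at the start of the episode above 0.03 m).
It also fails if it takes over 67 s, if anything falls off the work surface, if the arm or the gripper's body presses on something with over 40 N, if the wrist force passes 120 N, or if a joint passes its speed limit or range.

## Working session

There is one attempt and no reset: what is moved stays moved. The work goes in short steps, Python scripts to look and compute and a tool call to move; the robot and the scene stay as the last step left them, time stands still between calls to the robot, and variables do not carry over. Pictures are saved under pics/ and viewed, at most 10 in all, crops included, and the job is handed in when it is done.

Besides the shell and the picture viewer there is one more tool, called after ">>>" as a command line: name --argument value ..., lists and objects as JSON in quotes. servo_tool: Moves the arm, as the interface text tells. Its arguments: {"type":"object","properties":{"motion":{"type":"array"}},"required":["motion"]}

```bash
mkdir -p pics
cat > h.py <<'E'
import numpy as np, cv2
from bench import ctrl
from scipy.spatial.transform import Rotation as Ro
def shot(name,f):
    o=ctrl.get_obs(); c=ctrl.camera(name); cv2.imwrite(f'pics/{f}.png',c['pixels'][:,:,::-1])
    if name=='wrist':
        q=o['eef_rot']; T=np.eye(4); T[:3,:3]=Ro.from_quat([q[1],q[2],q[3],q[0]]).as_matrix(); T[:3,3]=o['eef_pos']
        M=T@np.array(c['hand_eye']); c['R']=M[:3,:3].T; c['t']=-M[:3,:3].T@M[:3,3]
    np.savez(f'pics/{f}.npz',**{k:np.array(v) for k,v in c.items()})
    return c
def cloud(c):
    d=c['depth']; v,u=np.mgrid[:d.shape[0],:d.shape[1]]
    P=np.stack([(u-c['cx'])/c['fx']*d,(v-c['cy'])/c['fy']*d,d],-1)
    return (P-c['t'])@c['R']
E
python3 - <<'E'
from h import *
a=shot('top','top0'); b=shot('side','side0')
print(ctrl.get_obs())
for c in(a,b): print(c['fx'],c['R'],c['t'])
cv2.imwrite('pics/both.png',cv2.resize(np.hstack([a['pixels'],b['pixels']])[:,:,::-1],(800,300)))
E
```

```text
{'time_s': 0.1, 'q': array([-1.32826053e+00,  1.81465089e-01,  1.60792101e+00, -8.55223245e-06,
        1.35381621e+00, -2.06328449e-01]), 'dq': array([ 0.00061624, -0.00195884, -0.00248551, -0.00054314,  0.00054981,
       -0.00103897]), 'joint_efforts': array([ 9.32071234e-04, -4.45876658e+01, -3.52237737e+01, -2.30598926e-04,
        4.13883230e-03,  3.71470321e-06]), 'eef_pos': array([ 0.24940071, -0.51757643,  0.25546887]), 'eef_rot': array([-8.04616219e-04,  9.74920126e-01,  2.22553591e-01, -1.87438927e-05]), 'wrist_force': array([ 0.18354706,  0.17396194, -0.50389611]), 'torque': array([-0.03823461,  0.02690783, -0.06478253]), 'grasp_force': 0.0, 'opening': 0.9940373652094943}
403.7746453924029 [[-0.00841634 -0.99992639  0.0087396 ]
 [-0.99640657  0.00764945 -0.08435308]
 [ 0.08428002 -0.00941814 -0.9963976 ]] [-0.01911033  0.54696041  0.94608421]
391.6265860415403 [[-0.97926327 -0.20247033 -0.00701511]
 [-0.10894157  0.55546677 -0.82437152]
 [ 0.17080743 -0.80651251 -0.56600565]] [0.54306278 0.17594586 0.83809693]
```

View pics/top0.png

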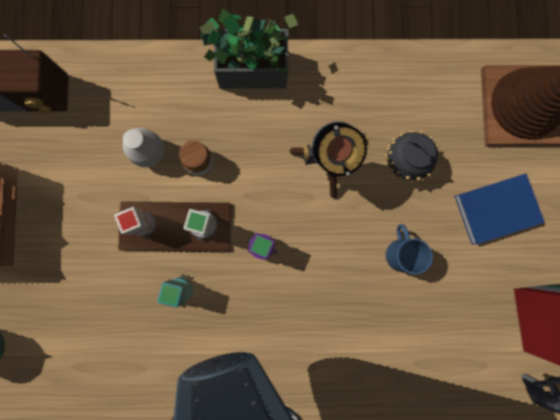

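View pics/side0.png

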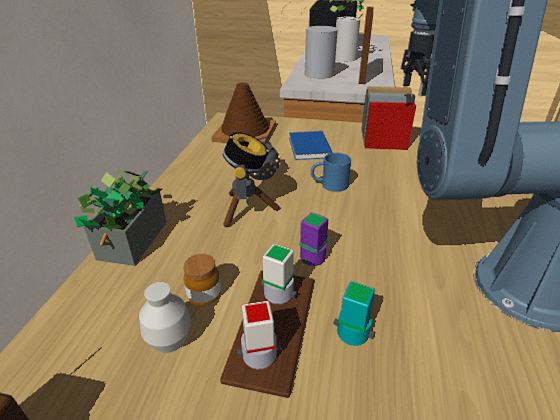

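Candidates with a green top in the top view: (197,222) white column on the board, (262,246) purple column, and (174,293) turquoise column. The white one on the board fits the description, and I'll confirm it in an enlarged crop along with the head.

Run:
```python
from h import *
a=dict(np.load('pics/top0.npz')); b=dict(np.load('pics/side0.npz'))
A,B=cloud(a),cloud(b)
c1=a['pixels'][110:190,295:385]; c2=a['pixels'][180:260,150:240]; c3=b['pixels'][115:195,205:295];c4=b['pixels'][235:315,240:330]
f=lambda c:cv2.resize(c,(400,300),interpolation=cv2.INTER_CUBIC)
cv2.imwrite('pics/m1.png',np.vstack([np.hstack([f(c1),f(c2)]),np.hstack([f(c3),f(c4)])])[:,:,::-1])
# green top of module
px=a['pixels'].astype(int)
for nm,P,I,(u0,v0,u1,v1) in (('top',A,a['pixels'],(180,205,220,240)),('side',B,b['pixels'],(255,240,300,275))):
    I=I.astype(int); m=(I[...,1]>I[...,0]*1.4+10)&(I[...,1]>I[...,2]*1.3); k=np.zeros_like(m); k[v0:v1,u0:u1]=1; m&=k
    pts=P[m]; z=np.median(pts[:,2]); print(nm,m.sum(),np.percentile(pts[:,2],[5,50,95]))
    t=pts[(abs(pts[:,2]-np.percentile(pts[:,2],75))<.008)]
    r=cv2.minAreaRect((t[:,:2]*1000).astype(np.float32)); print(t.mean(0),r)
# head points
for nm,P,(u0,v0,u1,v1) in (('top',A,(305,115,375,185)),('side',B,(215,125,290,185))):
    p=P[v0:v1,u0:u1].reshape(-1,3); p=p[(p[:,2]>.14)&(p[:,2]<.26)&(p[:,0]>.4)]
    print(nm,len(p),p.min(0),p.max(0),p.mean(0))
    # RANSAC plane
    rng=np.random.default_rng(0);best=0
    for _ in range(3000):
        s=p[rng.choice(len(p),3,False)]; n=np.cross(s[1]-s[0],s[2]-s[0]); l=np.linalg.norm(n)
        if l<1e-4: continue
        n/=l; n*=np.sign(n[2])
        if not .75<n[2]<.93: continue
        i=abs((p-s[0])@n)<.0025
        if i.sum()>best: best=i.sum();bi=i
    q=p[bi]; c=q.mean(0); n=np.linalg.svd(q-c)[2][2]; n*=np.sign(n[2]); print(best,c,n,np.degrees(np.arccos(n[2])),np.degrees(np.arctan2(-n[1],-n[0])))
    y=np.cross(n,[0,0,1]);y/=np.linalg.norm(y);x=np.cross(y,n)
    uv=np.stack([(q-c)@x,(q-c)@y],-1)*1000
    (e,rad)=cv2.minEnclosingCircle(uv.astype(np.float32)); print(e,rad,c+(x*e[0]+y*e[1])/1000)
```

```text
top 207 [0.12525285 0.1275682  0.12973345]
[0.52476775 0.13700741 0.12754222] ((524.7515869140625, 136.9492645263672), (30.36301040649414, 30.911325454711914), 74.39364624023438)
side 220 [0.1271886  0.12850558 0.12988261]
[0.52517081 0.13755603 0.12857648] ((525.1307373046875, 137.09457397460938), (33.71553039550781, 34.96986770629883), 75.03089141845703)
top 2490 [ 0.6124635  -0.22472624  0.14389652] [ 0.72479197 -0.09379062  0.22567986] [ 0.66595452 -0.1585246   0.18972833]
1090 [ 0.6595327  -0.16278766  0.20125686] [-0.42732731 -0.08851321  0.89975373] 25.874284668796943 11.702310895587033
(-1.0775830745697021, 0.000739117618650198) 52.13751983642578 [ 0.65858314 -0.16298359  0.20078661]
side 1433 [ 0.61434983 -0.21783222  0.14039002] [ 0.7248985  -0.09113907  0.22512251] [ 0.66585451 -0.14112998  0.18691184]
418 [ 0.66052085 -0.16053068  0.20247269] [-0.42805744 -0.08733377  0.8995219 ] 25.904706525091616 11.531422453915127
(-1.720895767211914, -4.1461181640625) 53.712547302246094 [ 0.65983294 -0.16490256  0.20172088]
```

View pics/m1.png

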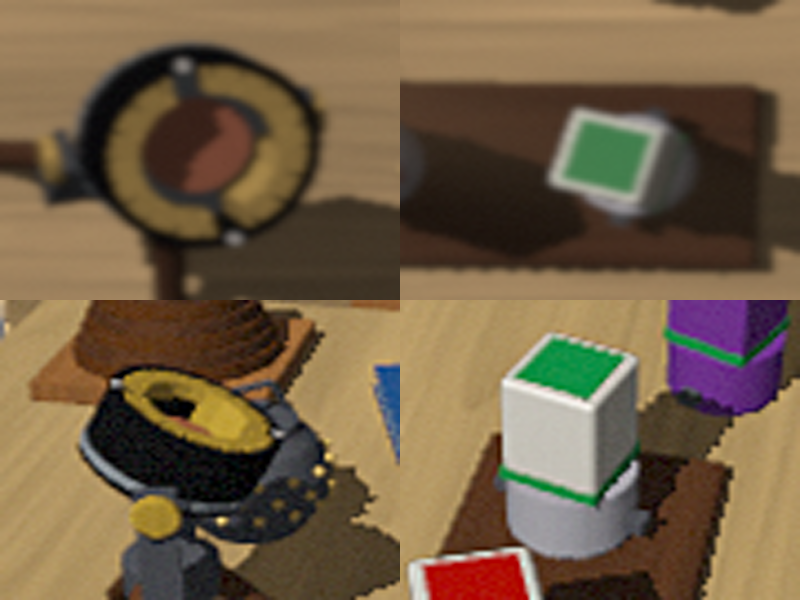

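The crop shows a white column with a green band and top on the board (top view (197,222)), so that is module_green. Its lugs show at about (207,209) and (199,237). The slot dots on the head are at top px (336,127) and (348,174). I'm moving above the green module.

>>> servo_tool --motion '[[[3.5, -3.1, 0, 0, -1], [7.1, -6.3, 0, 0, -1], [10.6, -9.4, 0, 0, -1], [14.2, -12.5, 0, 0, -1], [17.7, -15.7, 0, 0, -1]]]'

```text
time_s: 0.6
eef_pos: [0.3411, -0.2979, 0.2559]
eef_rot: [-0.0, 0.975, 0.222, 0.0]
wrist_force: [1.0, -0.9, 0.1]
opening: 1.005
grasp_force: 0.0
```

>>> servo_tool --motion '[[[3.5, -3.1, 0, 0, -1], [7.1, -6.3, 0, 0, -1], [10.6, -9.4, 0, 0, -1], [14.2, -12.5, 0, 0, -1], [17.7, -15.7, 0, 0, -1]]]'

```text
time_s: 1.1
eef_pos: [0.4325, -0.0796, 0.2563]
eef_rot: [0.0, 0.975, 0.222, 0.0]
wrist_force: [0.9, -0.2, -0.2]
opening: 0.998
grasp_force: 0.0
```

>>> servo_tool --motion '[[[3.5, -3.1, 0, 0, -1], [7.1, -6.3, 0, 0, -1], [10.6, -9.4, 0, 0, -1], [14.2, -12.5, 0, 0, -1], [17.8, -15.6, 0, -5, -1]]]'

```text
time_s: 1.6
eef_pos: [0.525, 0.1383, 0.256]
eef_rot: [0.0, 0.964, 0.266, -0.0]
wrist_force: [0.8, -1.2, 0.1]
opening: 1.0
grasp_force: 0.0
```

>>> servo_tool --motion '[[[0, 0, 0, -8.5, -1], [0, 0, 0, -17, -1], [0, 0, 0, -25.5, -1], [0, 0, 0, -34, -1], [0, 0, 0, -42.5, -1]]]'

```text
time_s: 2.1
eef_pos: [0.5246, 0.1363, 0.2557]
eef_rot: [-0.0, 0.801, 0.599, -0.0]
wrist_force: [-1.0, 0.4, 0.2]
opening: 0.999
grasp_force: 0.0
```

Run:
```python
from h import *
a=dict(np.load('pics/top0.npz'))
R,t=a['R'],a['t']
n=np.array([-.4277,-.088,.8997]);n/=np.linalg.norm(n); c=np.array([.659,-.1632,.201])
def hit(u,v):
    d=R.T@np.array([(u-a['cx'])/a['fx'],(v-a['cy'])/a['fy'],1]); o=-R.T@t; return o+d*((c-o)@n)/(d@n)
p,q=hit(336.2,127.3),hit(347.7,174); print(p,q,(p+q)/2,np.linalg.norm(p-q))
s=(p-q)/np.linalg.norm(p-q); y=np.cross(n,[0,0,1]);y/=np.linalg.norm(y);x=np.cross(y,n)
print('slot',s,'angle about n from head x',np.degrees(np.arctan2(s@np.cross(n,x),s@x)))
w=shot('wrist','w1'); o=ctrl.get_obs(); print(o['time_s'],o['q'],o['eef_pos'],o['eef_rot'],o['wrist_force'])
P=cloud(w);I=w['pixels'].astype(int)
m=(I[...,1]>I[...,0]*1.4+10)&(I[...,1]>I[...,2]*1.3)&(abs(P[...,2]-.127)<.006)&(np.hypot(P[...,0]-.525,P[...,1]-.137)<.035)
tt=P[m]; print(m.sum(),tt.mean(0)); r=cv2.minAreaRect((tt[:,:2]*1000).astype(np.float32)); print(r)
k=(abs(P[...,2]-.127)<.006)&(np.hypot(P[...,0]-.525,P[...,1]-.137)<.045);tt=P[k];print(cv2.minAreaRect((tt[:,:2]*1000).astype(np.float32)))
```

```text
[ 0.69935327 -0.1503742   0.22143766] [ 0.61515785 -0.17925575  0.17858787] [ 0.65725556 -0.16481498  0.20001277] 0.0987882446353917
slot [0.85228178 0.29235813 0.43375395] angle about n from head x 6.580504724404895
2.15 [ 3.51276341e-02  1.08349231e-01  1.69000361e+00 -2.23505354e-05
  1.34427655e+00  3.14391028e-01] [0.52456564 0.13630064 0.25576466] [-2.88309150e-04  7.98637113e-01  6.01812673e-01 -4.30936240e-04] [-0.76893109  0.4751716  -0.31549111]
1551 [0.52463577 0.13672196 0.12695479]
((524.3723754882812, 136.4549560546875), (35.24259948730469, 34.75423049926758), 73.39781188964844)
((524.457763671875, 136.81690979003906), (45.24128723144531, 46.022823333740234), 73.62140655517578)
```

View pics/w1.png

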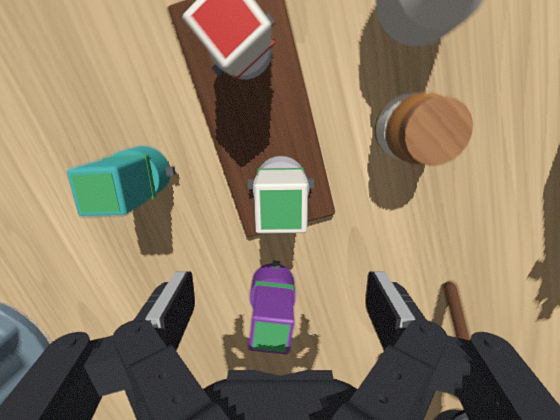

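The wrist picture shows the green module at (281,205) with lugs left and right, square between the open fingers. I'm descending and gripping.

>>> servo_tool --motion '[[[0, 0, 4, 0, -1], [0, 0, 8, 0, -1], [0, 0, 12, 0, -1], [0, 0, 15.5, 0, -1], [0, 0, 15.5, 0, -1]]]'

```text
time_s: 2.65
eef_pos: [0.5204, 0.136, 0.096]
eef_rot: [-0.003, 0.804, 0.595, -0.005]
wrist_force: [-1.3, 0.1, -0.1]
opening: 1.001
grasp_force: 0.0
```

>>> servo_tool --motion '[[[0, 0, 0, 0, 1], [0, 0, 0, 0, 1], [0, 0, 0, 0, 1], [0, 0, 0, 0, 1], [0, 0, 0, 0, 1]]]'

```text
time_s: 3.15
eef_pos: [0.5266, 0.1364, 0.1038]
eef_rot: [0.001, 0.803, 0.596, 0.002]
wrist_force: [-1.5, -0.3, 6.1]
opening: 0.533
grasp_force: 60.8
```

>>> servo_tool --motion '[[[0, 0, 0, 0, 1], [0, 0, 0, 0, 1], [0, 0, 0, 0, 1], [0, 0, 0, 0, 1], [0, 0, 0, 0, 1]]]'

```text
time_s: 3.65
eef_pos: [0.5266, 0.1364, 0.1038]
eef_rot: [0.001, 0.803, 0.596, 0.002]
wrist_force: [-1.8, 0.1, 7.7]
opening: 0.528
grasp_force: 60.8
```

>>> servo_tool --motion '[[[0, 0, -4, 0, 1], [0, 0, -8, 0, 1], [0, 0, -12, 0, 1], [0, 0, -16, 0, 1], [0, 0, -20, 0, 1]]]'

```text
time_s: 4.15
eef_pos: [0.5246, 0.1362, 0.304]
eef_rot: [0.0, 0.803, 0.596, 0.001]
wrist_force: [1.7, -0.8, -1.7]
opening: 0.531
grasp_force: 62.0
```

Gripped and lifted. The interface has no tilt command, so I'm going to the azimuth of the head's lean and testing whether the tool tilts when pushed past its reach.

>>> servo_tool --motion '[[[2, -1.4, -3.5, 0, 1], [4, -2.8, -7, 0, 1], [6, -4.2, -10.5, 0, 1], [7.5, -5.4, -14, 0, 1], [7.5, -5.4, -14, 0, 1]]]'

```text
time_s: 4.65
eef_pos: [0.4951, 0.2259, 0.4486]
eef_rot: [0.002, 0.802, 0.597, 0.005]
wrist_force: [-0.4, -0.1, 0.1]
opening: 0.531
grasp_force: 62.4
```

>>> servo_tool --motion '[[[2.3, 4.3, 0, 0, 1], [4.6, 8.6, 0, 0, 1], [6.9, 12.9, 0, 0, 1], [9.2, 17.2, 0, 0, 1], [11.5, 21.5, 0, 0, 1]]]'

```text
time_s: 5.15
eef_pos: [0.7354, 0.2712, 0.4407]
eef_rot: [0.0, 0.803, 0.596, -0.0]
wrist_force: [1.0, 0.3, -0.1]
opening: 0.531
grasp_force: 62.5
```

>>> servo_tool --motion '[[[2.3, 4.3, 0, 0, 1], [4.6, 8.6, 0, 0, 1], [6.9, 12.9, 0, 0, 1], [9.2, 17.2, 0, 0, 1], [11.5, 21.5, 0, 0, 1]]]'

```text
time_s: 5.65
eef_pos: [0.8274, 0.2776, 0.4003]
eef_rot: [0.006, 0.803, 0.596, 0.018]
wrist_force: [-0.3, -0.2, -1.5]
opening: 0.534
grasp_force: 64.4
```

Run:
```python
from h import *
o=ctrl.get_obs(); q=o['eef_rot'];print(o['q'],o['eef_pos'],Ro.from_quat([q[1],q[2],q[3],q[0]]).as_matrix(),o['grasp_force'])
```

```text
[0.18663875 0.8994167  0.29813365 0.0052701  1.90590983 0.48198554] [0.82740634 0.27761502 0.40030089] [[ 0.28891979  0.956656    0.03653297]
 [ 0.95709999 -0.28951075  0.01196363]
 [ 0.02202177  0.03150917 -0.99926083]] 64.42133903503418
```

It tilts slightly once joint 3 reaches its limit. I'll push upwards past the reach so joint 5 hits its limit as well.

>>> servo_tool --motion '[[[0, 0, -5, 0, 1], [0, 0, -10, 0, 1], [0, 0, -15, 0, 1], [0, 0, -20, 0, 1], [0, 0, -25, 0, 1]]]'

```text
time_s: 6.15
eef_pos: [0.7534, 0.2537, 0.5572]
eef_rot: [0.012, 0.802, 0.596, 0.034]
wrist_force: [0.5, -0.3, -2.4]
opening: 0.532
grasp_force: 64.5
```

>>> servo_tool --motion '[[[2.3, 4.3, -5, 0, 1], [4.6, 8.6, -10, 0, 1], [6.9, 12.9, -15, 0, 1], [9.2, 17.2, -20, 0, 1], [11.5, 21.5, -25, 0, 1]]]'

```text
time_s: 6.65
eef_pos: [0.7439, 0.2352, 0.5896]
eef_rot: [0.016, 0.802, 0.595, 0.048]
wrist_force: [-0.8, -0.2, -2.3]
opening: 0.531
grasp_force: 64.5
```

```bash
cat > st.py <<'E'
from h import *
o=ctrl.get_obs(); q=o['eef_rot'];M=Ro.from_quat([q[1],q[2],q[3],q[0]]).as_matrix()
z=M[:,2];print(o['time_s'],'q',o['q'].round(3),'p',o['eef_pos'].round(4),'F',o['wrist_force'].round(1),o['torque'].round(2),o['grasp_force']);print(M.round(4));print('tilt',np.degrees(np.arccos(-z[2])),'az',np.degrees(np.arctan2(z[1],z[0])))
E
python3 st.py
```

```text
6.65 q [0.148 0.664 0.299 0.02  2.079 0.452] p [0.7439 0.2352 0.5896] F [-0.8 -0.2 -2.3] [-0.04  0.05 -0.01] 64.507395029068
[[ 0.2863  0.9534  0.0954]
 [ 0.9564 -0.2904  0.0317]
 [ 0.058   0.0822 -0.9949]]
tilt 5.772480266625673 az 18.383415199765384
```

>>> servo_tool --motion '[[[-3.1, 1.8, 0, 0, 1], [-6.2, 3.6, 0, 0, 1], [-9.3, 5.4, 0, 0, 1]]]'

```text
time_s: 6.95
eef_pos: [0.7688, 0.1302, 0.5889]
eef_rot: [0.016, 0.801, 0.596, 0.048]
wrist_force: [0.5, 0.3, -1.4]
opening: 0.533
grasp_force: 64.4
```

>>> servo_tool --motion '[[[2.2, 4.4, 0.5, 0, 1]]]'

```text
time_s: 7.05
eef_pos: [0.7908, 0.129, 0.5732]
eef_rot: [0.023, 0.803, 0.592, 0.06]
wrist_force: [0.2, 1.0, -1.7]
opening: 0.535
grasp_force: 64.6
```

>>> servo_tool --motion '[[[4.4, 8.8, 1, 0, 1]]]'

```text
time_s: 7.15
eef_pos: [0.8126, 0.1367, 0.551]
eef_rot: [0.027, 0.801, 0.593, 0.071]
wrist_force: [0.2, 0.5, -2.3]
opening: 0.529
grasp_force: 64.6
```

>>> servo_tool --motion '[[[2.2, 4.4, -5, 0, 1]]]'

```text
time_s: 7.25
eef_pos: [0.8115, 0.1373, 0.5577]
eef_rot: [0.029, 0.801, 0.593, 0.078]
wrist_force: [0.3, -0.1, -4.2]
opening: 0.526
grasp_force: 64.3
```

>>> servo_tool --motion '[[[0.2, 0.4, -5, 0, 1]]]'

```text
time_s: 7.35
eef_pos: [0.7894, 0.1334, 0.5974]
eef_rot: [0.034, 0.8, 0.593, 0.086]
wrist_force: [1.4, -0.8, -1.2]
opening: 0.53
grasp_force: 64.4
```

```bash
python3 st.py
```

```text
7.35 q [2.000e-03 6.550e-01 3.040e-01 5.300e-02 2.003e+00 3.230e-01] p [0.7894 0.1334 0.5974] F [ 1.4 -0.8 -1.2] [-0.05  0.15  0.02] 64.43607687950134
[[ 0.2813  0.943   0.1777]
 [ 0.9546 -0.2938  0.0483]
 [ 0.0978  0.156  -0.9829]]
tilt 10.609490596733608 az 15.21291031659506
```

>>> servo_tool --motion '[[[2.1, 4.5, 0.2, 0, 1]]]'

```text
time_s: 7.45
eef_pos: [0.803, 0.1361, 0.602]
eef_rot: [0.047, 0.797, 0.592, 0.107]
wrist_force: [-0.3, 0.5, -0.9]
opening: 0.531
grasp_force: 64.6
```

>>> servo_tool --motion '[[[2.1, 4.5, 0.3, 0, 1]]]'

```text
time_s: 7.55
eef_pos: [0.8253, 0.1384, 0.5834]
eef_rot: [0.052, 0.796, 0.591, 0.119]
wrist_force: [1.5, 0.4, -1.9]
opening: 0.532
grasp_force: 64.6
```

>>> servo_tool --motion '[[[2.1, 4.5, 0.4, 0, 1]]]'

```text
time_s: 7.65
eef_pos: [0.8448, 0.1404, 0.5683]
eef_rot: [0.058, 0.795, 0.59, 0.13]
wrist_force: [-0.7, -0.2, -1.5]
opening: 0.528
grasp_force: 64.5
```

>>> servo_tool --motion '[[[2.1, 4.5, 0.5, 0, 1]]]'

```text
time_s: 7.75
eef_pos: [0.863, 0.1425, 0.5559]
eef_rot: [0.064, 0.793, 0.588, 0.143]
wrist_force: [-0.8, 0.3, -1.0]
opening: 0.532
grasp_force: 64.5
```

>>> servo_tool --motion '[[[2.1, 4.5, 0.6, 0, 1]]]'

```text
time_s: 7.85
eef_pos: [0.8803, 0.1444, 0.545]
eef_rot: [0.071, 0.791, 0.587, 0.156]
wrist_force: [-0.1, 0.7, -1.6]
opening: 0.53
grasp_force: 64.5
```

>>> servo_tool --motion '[[[2.1, 4.5, 0.7, 0, 1]]]'

```text
time_s: 7.95
eef_pos: [0.8969, 0.1464, 0.5352]
eef_rot: [0.078, 0.789, 0.585, 0.17]
wrist_force: [-0.1, -0.1, -1.4]
opening: 0.53
grasp_force: 64.5
```

```bash
python3 st.py
```

```text
7.95 q [0.008 0.761 0.298 0.074 1.714 0.327] p [0.8969 0.1464 0.5352] F [-0.1 -0.1 -1.4] [-0.1   0.3  -0.02] 64.53035116195679
[[ 0.2577  0.8971  0.3588]
 [ 0.9499 -0.3032  0.076 ]
 [ 0.1769  0.3213 -0.9303]]
tilt 21.516316793966126 az 11.953779184167303
```

>>> servo_tool --motion '[[[2.1, 4.5, 0.8, 0, 1]]]'

```text
time_s: 8.05
eef_pos: [0.9129, 0.1482, 0.5262]
eef_rot: [0.085, 0.787, 0.583, 0.183]
wrist_force: [0.2, -0.2, -1.1]
opening: 0.535
grasp_force: 64.5
```

>>> servo_tool --motion '[[[2.1, 4.5, 0.9, 0, 1]]]'

```text
time_s: 8.15
eef_pos: [0.9282, 0.1499, 0.5182]
eef_rot: [0.092, 0.784, 0.581, 0.197]
wrist_force: [0.4, -0.3, -2.0]
opening: 0.528
grasp_force: 64.5
```

```bash
python3 st.py
```

```text
8.15 q [0.009 0.791 0.298 0.082 1.621 0.326] p [0.9282 0.1499 0.5182] F [ 0.4 -0.3 -2. ] [-0.08  0.39  0.02] 64.53138828277588
[[ 0.2469  0.8753  0.4159]
 [ 0.9477 -0.3078  0.085 ]
 [ 0.2024  0.3731 -0.9054]]
tilt 25.11731093015024 az 11.553392312964503
```

>>> servo_tool --motion '[[[0.9, 2, 0.4, 0, 1]]]'

```text
time_s: 8.25
eef_pos: [0.9348, 0.1503, 0.5132]
eef_rot: [0.094, 0.783, 0.58, 0.202]
wrist_force: [-0.1, -1.0, -2.1]
opening: 0.527
grasp_force: 64.5
```

>>> servo_tool --motion '[[[-1.8, -4.4, -1, 0, 1], [-1.8, -4.4, -1, 0, 1]]]'

```text
time_s: 8.45
eef_pos: [0.8867, 0.1457, 0.4973]
eef_rot: [0.092, 0.784, 0.581, 0.2]
wrist_force: [0.3, -0.3, -1.0]
opening: 0.531
grasp_force: 64.5
```

```bash
cat > go.py <<'E'
from st import *
import sys
n=np.array([-.4277,-.088,.8997]);n/=np.linalg.norm(n); c=np.array([.6588,-.1640,.2008]); L=.0898
s=np.array([.8523,.2924,.4338]); s-=n*(s@n); s/=np.linalg.norm(s)
def goal(h,y0=0,twist=None):  # module origin h above mouth along n
    return M.T@(c+n*(h+L)-o['eef_pos'])*100
if __name__=='__main__':
    st=M.T@s; print('slot in tool',st,'twist to bring tool y on slot',np.degrees(np.arctan2(-st[0],st[1])))
    for h in map(float,sys.argv[1:]): print(h,goal(h).round(2),'axis err deg',np.degrees(np.cross(M.T@-n,[0,0,1])).round(2))
E
python3 go.py .06
```

```text
8.45 q [0.003 0.606 0.628 0.086 1.472 0.31 ] p [0.8867 0.1457 0.4973] F [ 0.3 -0.3 -1. ] [-0.03  0.35 -0.02] 64.49488520622253
[[ 0.2463  0.8734  0.4202]
 [ 0.9472 -0.3088  0.0867]
 [ 0.2055  0.3767 -0.9033]]
tilt 25.40779720814417 az 11.653296072494607
slot in tool [ 0.57600024  0.81740716 -0.00832174] twist to bring tool y on slot -35.17110783740045
0.06 [-41.1  -21.62  -0.46] axis err deg [ 0.43 -0.22  0.  ]
```

Tool axis is within 0.5° of the head's axis. I'm moving to 60 mm out from the mouth, then turning onto the slots.

>>> servo_tool --motion '[[[-4, -2.1, 0, 0, 1], [-8, -4.2, 0, 0, 1], [-12, -6.3, 0, 0, 1], [-16, -8.4, 0, 0, 1], [-20, -10.5, 0, 0, 1]]]'

```text
time_s: 8.95
eef_pos: [0.7455, -0.012, 0.4225]
eef_rot: [0.095, 0.783, 0.58, 0.203]
wrist_force: [0.3, -0.3, -0.9]
opening: 0.53
grasp_force: 64.4
```

>>> servo_tool --motion '[[[-4.2, -2.2, 0, 0, 1], [-8.4, -4.4, 0, 0, 1], [-12.6, -6.6, 0, 0, 1], [-16.8, -8.8, -0.2, 0, 1], [-21.1, -11.1, -0.5, 0, 1]]]'

```text
time_s: 9.45
eef_pos: [0.5955, -0.178, 0.3405]
eef_rot: [0.096, 0.783, 0.581, 0.203]
wrist_force: [-0.1, -0.9, -1.5]
opening: 0.535
grasp_force: 64.4
```

>>> servo_tool --motion '[[[0, 0, 0, -7, 1], [0, 0, 0, -14, 1], [0, 0, 0, -21, 1], [0, 0, 0, -28, 1], [0, 0, 0, -35, 1]]]'

```text
time_s: 9.95
eef_pos: [0.5968, -0.1773, 0.3412]
eef_rot: [0.153, 0.57, 0.79, 0.164]
wrist_force: [-0.6, 0.4, -1.5]
opening: 0.533
grasp_force: 64.4
```

```bash
python3 go.py .06 .03
python3 - <<'E'
from h import *
w=shot('wrist','w2'); t=shot('top','t2'); s=shot('side','s2')
f=lambda c:cv2.resize(c,(400,300),interpolation=cv2.INTER_CUBIC)
cv2.imwrite('pics/m2.png',np.vstack([np.hstack([f(w['pixels']),f(t['pixels'][80:215,260:440])]),np.hstack([f(s['pixels'][60:225,165:385]),f(s['pixels'][80:185,205:345])])])[:,:,::-1])
E
```

```text
9.95 q [-0.638 -0.004  1.694  0.361  1.161 -1.055] p [ 0.5968 -0.1773  0.3412] F [-0.6  0.4 -1.5] [-0.08  0.38  0.02] 64.42346692085266
[[-0.3032  0.8511  0.4286]
 [ 0.9514  0.2959  0.0855]
 [-0.0541  0.4337 -0.8994]]
tilt 25.91498861613981 az 11.276336091882744
slot in tool [-3.70227451e-03  9.99993137e-01  1.35540792e-04] twist to bring tool y on slot 0.21212519070930763
0.06 [ 0.1  -0.41  0.42] axis err deg [-0.01 -0.15  0.  ]
0.03 [ 0.11 -0.41  3.42] axis err deg [-0.01 -0.15  0.  ]
```

View pics/m2.png

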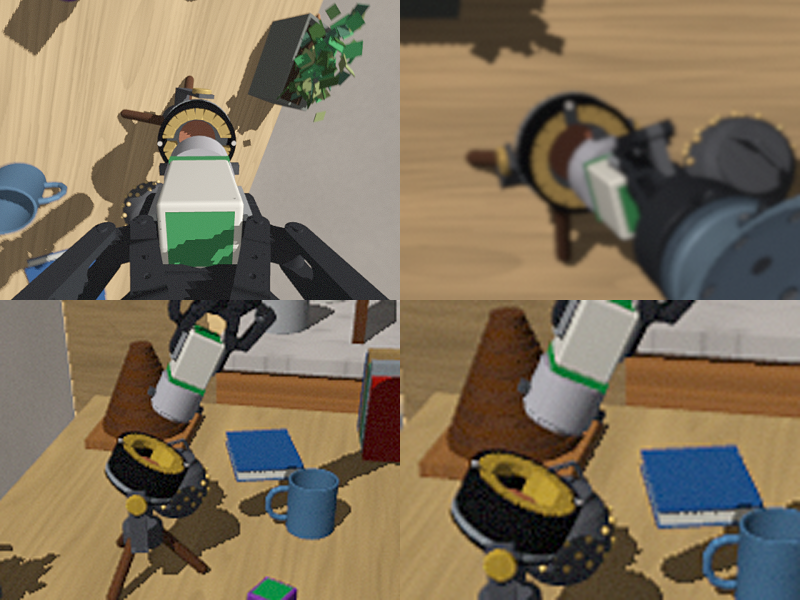

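The montage shows the module aligned over the head. In the wrist view the slot dots lie level at about (161,143) and (234,143) of the tile, and the side view shows parallel axes. I'll refine the centre from the wrist depth.

Run:
```python
import go; from go import *
w=dict(np.load('pics/w2.npz')); P=cloud(w); I=w['pixels'].astype(int)
Q=(P-c); h=Q@n; r=np.linalg.norm(Q-h[...,None]*n,axis=-1)
m=(abs(h)<.006)&(r<.056)&(r>.034)
q=P[m]
for _ in range(3):
    cc=q.mean(0); nn=np.linalg.svd(q-cc)[2][2]; nn*=np.sign(nn[2]); q=q[abs((q-cc)@nn)<.002]
print('plane n',nn,'off along n at c',(cc-c)@nn,len(q))
# dots: bright within crop
for (u0,u1) in ((212,240),(315,342)):
    sub=I[188:214,u0:u1].min(-1); v,u=np.where(sub>130); u=u+u0;v=v+188
    print('dot',len(u),u.mean() if len(u) else 0,v.mean() if len(v) else 0)
    d=w['R'].T@np.array([(u.mean()-w['cx'])/w['fx'],(v.mean()-w['cy'])/w['fy'],1]);oo=-w['R'].T@w['t']
    X=oo+d*((cc-oo)@nn)/(d@nn); print(X, 'rel c in tool mm',(M.T@(X-c)*1000).round(1))
# module in tool frame: drum/column points
T=(P-o['eef_pos'])@M
g=(I[...,1]>I[...,0]*1.4+10)&(I[...,1]>I[...,2]*1.3)&(abs(T[...,0])<.05)&(abs(T[...,1])<.05)&(T[...,2]<.06)&(T[...,2]>-.06)
print('green z in tool',np.percentile(T[g][:,2],[5,50,95]))
d=(abs(T[...,1])<.05)&(abs(T[...,0])<.05)&(T[...,2]>.055)&(T[...,2]<.085); p=T[d]
print('drum',len(p),p.min(0),p.max(0))
f=(abs(T[...,1])<.02)&(abs(T[...,0])<.05)&(T[...,2]>-.01)&(T[...,2]<.04); p=T[f]; A=np.c_[p[:,1:],np.ones(len(p))]; k=np.linalg.lstsq(A,p[:,0],rcond=None)[0]; print('front face x = ky*y+kz*z+k0',k,len(p))
```

```text
10.1 q [-0.638 -0.004  1.695  0.361  1.161 -1.047] p [ 0.5969 -0.1771  0.3408] F [-0.4 -0.2 -1. ] [-0.07  0.37  0.02] 64.43955659866333
[[-0.2967  0.8535  0.4284]
 [ 0.9536  0.2885  0.0858]
 [-0.0504  0.434  -0.8995]]
tilt 25.908688961494963 az 11.324744805377799
plane n [-0.42874593 -0.08870617  0.89905959] off along n at c -0.00031317674603978385 2943
dot 39 223.05128205128204 201.10256410256412
[ 0.61681276 -0.17993986  0.17885596] rel c in tool mm [ -1.6 -50.    0.4]
dot 323 333.953560371517 201.1857585139319
[ 0.7056654  -0.14907797  0.22427325] rel c in tool mm [-0.9 54.5  0.2]
green z in tool [-0.02478454 -0.02389863  0.0373889 ]
drum 1200 [-0.00564769 -0.0397652   0.05501913] [0.03023047 0.03647365 0.08434126]
front face x = ky*y+kz*z+k0 [0.01314045 0.00198894 0.02279581] 3787
```

>>> servo_tool --motion '[[[0, -0.5, 1, 0, 1], [0, -0.5, 2.2, 0, 1], [0, -0.5, 3.4, 0, 1], [0, -0.5, 4.6, 0, 1], [0, -0.5, 4.6, 0, 1]]]'

```text
time_s: 10.6
eef_pos: [0.6118, -0.1736, 0.2925]
eef_rot: [0.149, 0.573, 0.789, 0.165]
wrist_force: [-0.2, -0.2, -2.5]
opening: 0.535
grasp_force: 64.5
```

```bash
sed -i 's/c=np.array(\[.6588,-.1640,.2008\])/c=np.array([.6588,-.1640,.2008])+np.array([[-.2967,.8535],[.9536,.2885],[-.0504,.434]])@[-.0007,-.001]/' go.py; python3 go.py .018 0
```

```text
10.6 q [-0.615  0.066  1.72   0.37   1.07  -1.062] p [ 0.6118 -0.1736  0.2925] F [-0.2 -0.2 -2.5] [-0.02  0.33 -0.01] 64.49780344963074
[[-0.2991  0.855   0.4237]
 [ 0.9531  0.2891  0.0895]
 [-0.046   0.4306 -0.9014]]
tilt 25.658988039978414 az 11.923428683722864
slot in tool [ 0.00380111  0.99998579 -0.00373755] twist to bring tool y on slot -0.21778939798587282
0.018 [-0.11  0.21 -0.43] axis err deg [ 0.21  0.15 -0.  ]
0.0 [-0.12  0.22  1.37] axis err deg [ 0.21  0.15 -0.  ]
```

>>> servo_tool --motion '[[[-0.1, 0.1, 0.3, 0, 1], [-0.1, 0.1, 0.6, 0, 1], [-0.1, 0.1, 0.9, 0, 1], [-0.1, 0.1, 0.9, 0, 1], [-0.1, 0.1, 0.9, 0, 1]]]'

```text
time_s: 11.1
eef_pos: [0.6172, -0.1744, 0.2883]
eef_rot: [0.151, 0.573, 0.789, 0.165]
wrist_force: [-0.0, -0.6, -2.3]
opening: 0.533
grasp_force: 64.5
```

```bash
python3 go.py 0 -.02
```

```text
11.1 q [-0.61   0.079  1.715  0.372  1.056 -1.062] p [ 0.6172 -0.1744  0.2883] F [-0.  -0.6 -2.3] [-0.09  0.34  0.01] 64.49170589447021
[[-0.2986  0.8534  0.4274]
 [ 0.9531  0.29    0.0867]
 [-0.05    0.4332 -0.8999]]
tilt 25.854109699647733 az 11.466892069195632
slot in tool [ 2.54300086e-03  9.99996487e-01 -7.47290732e-04] twist to bring tool y on slot -0.14570341418964294
0.0 [ 0.11 -0.04  0.76] axis err deg [ 0.04 -0.07  0.  ]
-0.02 [ 0.11 -0.04  2.76] axis err deg [ 0.04 -0.07  0.  ]
```

>>> servo_tool --motion '[[[0.1, 0, 0.5, 0, 1], [0.1, 0, 0.9, 0, 1], [0.1, 0, 1.3, 0, 1], [0.1, 0, 1.5, 0, 1], [0.1, 0, 1.5, 0, 1]]]'

```text
time_s: 11.6
eef_pos: [0.6233, -0.1719, 0.274]
eef_rot: [0.151, 0.573, 0.789, 0.165]
wrist_force: [-0.5, -0.5, -1.0]
opening: 0.528
grasp_force: 64.5
```

```bash
python3 go.py -.012 -.037
```

```text
11.6 q [-0.6    0.104  1.718  0.374  1.027 -1.062] p [ 0.6233 -0.1719  0.274 ] F [-0.5 -0.5 -1. ] [-0.09  0.34  0.05] 64.49764609336853
[[-0.2988  0.8536  0.4267]
 [ 0.9531  0.2899  0.0873]
 [-0.0492  0.4327 -0.9002]]
tilt 25.817632820007596 az 11.564111154441305
slot in tool [ 0.0027148   0.99999548 -0.00129356] twist to bring tool y on slot -0.15554664654759445
-0.012 [-0.02 -0.01  0.4 ] axis err deg [ 0.07 -0.02  0.  ]
-0.037 [-0.02 -0.01  2.9 ] axis err deg [ 0.07 -0.02  0.  ]
```

>>> servo_tool --motion '[[[0, 0, 0.3, 0, 1], [0, 0, 0.6, 0, 1], [0, 0, 0.9, 0, 1], [0, 0, 1.2, 0, 1], [0, 0, 1.2, 0, 1]]]'

```text
time_s: 12.1
eef_pos: [0.6284, -0.1709, 0.2632]
eef_rot: [0.151, 0.573, 0.789, 0.165]
wrist_force: [0.4, -0.5, -1.7]
opening: 0.527
grasp_force: 64.7
```

```bash
python3 go.py -.020 -.037
```

```text
12.1 q [-0.592  0.124  1.718  0.377  1.005 -1.064] p [ 0.6284 -0.1709  0.2632] F [ 0.4 -0.5 -1.7] [-0.03  0.34 -0.01] 64.68906998634338
[[-0.2987  0.8536  0.4268]
 [ 0.9531  0.2899  0.0873]
 [-0.0492  0.4328 -0.9001]]
tilt 25.825293220612206 az 11.55944664077128
slot in tool [ 0.00275794  0.99999552 -0.00116486] twist to bring tool y on slot -0.15801838602500418
-0.02 [-0.01 -0.02 -0.01] axis err deg [ 0.07 -0.02  0.  ]
-0.037 [-0.01 -0.01  1.69] axis err deg [ 0.07 -0.02  0.  ]
```

No contact force at 20 mm deep, so the lugs are in the slots. I'm pushing in against the spring.

>>> servo_tool --motion '[[[0, 0, 0.4, 0, 1], [0, 0, 0.8, 0, 1], [0, 0, 1.2, 0, 1], [0, 0, 1.5, 0, 1], [0, 0, 1.7, 0, 1]]]'

```text
time_s: 12.6
eef_pos: [0.6359, -0.1698, 0.2489]
eef_rot: [0.152, 0.572, 0.789, 0.165]
wrist_force: [-4.4, -1.4, 5.0]
opening: 0.53
grasp_force: 65.5
```

>>> servo_tool --motion '[[[0, 0, 0, 0, 1], [0, 0, 0.1, 0, 1], [0, 0, 0.1, 0, 1]]]'

```text
time_s: 12.9
eef_pos: [0.6363, -0.1697, 0.2481]
eef_rot: [0.152, 0.572, 0.789, 0.165]
wrist_force: [-4.6, 0.1, 4.7]
opening: 0.534
grasp_force: 65.4
```

```bash
python3 go.py -.037 -.039
```

```text
12.9 q [-0.582  0.155  1.716  0.381  0.974 -1.066] p [ 0.6363 -0.1697  0.2481] F [-4.6  0.1  4.7] [0.14 0.42 0.13] 65.44484496116638
[[-0.2985  0.8531  0.4278]
 [ 0.9531  0.2902  0.0863]
 [-0.0505  0.4335 -0.8997]]
tilt 25.87843118775177 az 11.407741706850297
slot in tool [ 2.31418856e-03  9.99997251e-01 -3.78702872e-04] twist to bring tool y on slot -0.1325933654576838
-0.037 [ 0.03 -0.07 -0.01] axis err deg [ 0.02 -0.09  0.  ]
-0.039 [ 0.03 -0.07  0.19] axis err deg [ 0.02 -0.09  0.  ]
```

>>> servo_tool --motion '[[[0, 0, 0.1, 0, 1], [0, 0, 0.2, 0, 1], [0, 0, 0.3, 0, 1], [0, 0, 0.3, 0, 1]]]'

```text
time_s: 13.3
eef_pos: [0.6374, -0.1695, 0.2458]
eef_rot: [0.152, 0.572, 0.789, 0.165]
wrist_force: [-7.2, -0.7, 8.0]
opening: 0.529
grasp_force: 65.7
```

```bash
python3 go.py -.037 -.039
```

```text
13.3 q [-0.581  0.159  1.716  0.381  0.969 -1.066] p [ 0.6374 -0.1695  0.2458] F [-7.2 -0.7  8. ] [0.16 0.64 0.18] 65.73512434959412
[[-0.2988  0.8531  0.4278]
 [ 0.953   0.2905  0.0863]
 [-0.0506  0.4334 -0.8998]]
tilt 25.872592394422888 az 11.40485744602491
slot in tool [ 2.04886425e-03  9.99997785e-01 -4.82490068e-04] twist to bring tool y on slot -0.11739137038345288
-0.037 [ 0.04 -0.07 -0.27] axis err deg [ 0.03 -0.09  0.  ]
-0.039 [ 0.04 -0.07 -0.07] axis err deg [ 0.03 -0.09  0.  ]
```

About 11 N along the axis: the module is at the floor. Now the quarter turn.

>>> servo_tool --motion '[[[0, 0, 0, 6, 1], [0, 0, 0, 12, 1], [0, 0, 0, 18, 1], [0, 0, 0, 24, 1], [0, 0, 0, 30, 1]]]'

```text
time_s: 13.8
eef_pos: [0.6379, -0.1692, 0.2461]
eef_rot: [0.104, 0.758, 0.612, 0.199]
wrist_force: [-4.3, 0.6, 6.5]
opening: 0.531
grasp_force: 65.7
```

>>> servo_tool --motion '[[[0, 0, 0, 6, 1], [0, 0, 0, 12, 1], [0, 0, 0, 18, 1], [0, 0, 0, 24, 1], [0, 0, 0, 30, 1]]]'

```text
time_s: 14.3
eef_pos: [0.6381, -0.1695, 0.2463]
eef_rot: [0.049, 0.891, 0.395, 0.219]
wrist_force: [-3.7, 1.1, 6.5]
opening: 0.533
grasp_force: 65.6
```

```bash
python3 go.py -.037
```

```text
14.3 q [-0.58   0.159  1.715  0.382  0.968 -0.015] p [ 0.6381 -0.1695  0.2463] F [-3.7  1.1  6.5] [0.06 0.12 0.12] 65.58056116104126
[[ 0.5918  0.6821  0.4295]
 [ 0.7252 -0.6832  0.0859]
 [ 0.352   0.2606 -0.899 ]]
tilt 25.97313320167287 az 11.30490734504666
slot in tool [0.86909083 0.49465115 0.00116919] twist to bring tool y on slot -60.35322844829973
-0.037 [-0.1  -0.13 -0.25] axis err deg [-0.16 -0.02  0.  ]
```

>>> servo_tool --motion '[[[0, 0, 0, 6, 1], [0, 0, 0, 12, 1], [0, 0, 0, 18, 1], [0, 0, 0, 23, 1], [0, 0, 0, 26, 1]]]'

```text
time_s: 14.8
eef_pos: [0.6382, -0.1699, 0.2465]
eef_rot: [-0.001, 0.957, 0.185, 0.225]
wrist_force: [-3.2, 0.1, 6.6]
opening: 0.53
grasp_force: 65.5
```

```bash
python3 go.py -.037
```

```text
14.8 q [-0.581  0.159  1.715  0.382  0.968  0.438] p [ 0.6382 -0.1699  0.2465] F [-3.2  0.1  6.6] [-0.22  0.16  0.07] 65.54738402366638
[[ 0.8305  0.3543  0.4297]
 [ 0.3534 -0.9316  0.0851]
 [ 0.4305  0.0812 -0.8989]]
tilt 25.980886158753652 az 11.195433930034302
slot in tool [0.99789855 0.06478457 0.00120267] twist to bring tool y on slot -86.28551339900636
-0.037 [-0.15 -0.11 -0.24] axis err deg [-0.2   0.06  0.  ]
```

>>> servo_tool --motion '[[[0, 0, 0, 2, 1], [0, 0, 0, 4, 1], [0, 0, 0, 6, 1], [0, 0, 0, 6, 1]]]'

```text
time_s: 15.2
eef_pos: [0.6381, -0.17, 0.2464]
eef_rot: [-0.012, 0.965, 0.136, 0.224]
wrist_force: [-3.8, -1.1, 6.8]
opening: 0.529
grasp_force: 65.5
```

```bash
python3 go.py -.037
```

```text
15.2 q [-0.581  0.159  1.715  0.381  0.968  0.54 ] p [ 0.6381 -0.17    0.2464] F [-3.8 -1.1  6.8] [-0.14  0.26  0.03] 65.47473192214966
[[ 0.8625  0.2675  0.4295]
 [ 0.2563 -0.9628  0.0849]
 [ 0.4363  0.0368 -0.8991]]
tilt 25.964992090340278 az 11.18733524226984
slot in tool [ 9.99294132e-01 -3.75551884e-02  9.19805810e-04] twist to bring tool y on slot -92.1522608313242
-0.037 [-0.14 -0.1  -0.24] axis err deg [-0.2   0.06  0.  ]
```

>>> servo_tool --motion '[[[0, 0, 0, 1.5, 1], [0, 0, 0, 3, 1], [0, 0, 0, 4, 1], [0, 0, 0, 4, 1]]]'

```text
time_s: 15.6
eef_pos: [0.6374, -0.17, 0.246]
eef_rot: [-0.019, 0.969, 0.105, 0.223]
wrist_force: [-6.5, -2.3, 7.6]
opening: 0.53
grasp_force: 71.4
```

```bash
python3 go.py -.037
```

```text
15.6 q [-0.58   0.159  1.715  0.379  0.969  0.606] p [ 0.6374 -0.17    0.246 ] F [-6.5 -2.3  7.6] [-0.97  0.63  1.84] 71.38823390007019
[[ 0.8791  0.2115  0.4272]
 [ 0.1942 -0.9773  0.0843]
 [ 0.4354  0.0089 -0.9002]]
tilt 25.81524915441771 az 11.162312197433716
slot in tool [ 0.99481788 -0.10165881 -0.00169749] twist to bring tool y on slot -95.83470846773601
-0.037 [-0.07 -0.07 -0.25] axis err deg [-0.2  -0.08  0.  ]
```

Firm stop: torque jumped to about 2 N m. I'm easing the twist back, lifting gently with the spring, then releasing.

>>> servo_tool --motion '[[[0, 0, 0, -1.5, 1], [0, 0, -0.3, -1.5, 1], [0, 0, -0.5, -1.5, 1], [0, 0, -0.7, -1.5, 1], [0, 0, -0.7, -1.5, 1]]]'

```text
time_s: 16.1
eef_pos: [0.6347, -0.1705, 0.2512]
eef_rot: [-0.018, 0.968, 0.115, 0.223]
wrist_force: [1.5, -2.7, -1.8]
opening: 0.534
grasp_force: 66.9
```

```bash
python3 go.py -.030
```

```text
16.1 q [-0.585  0.148  1.717  0.379  0.979  0.584] p [ 0.6347 -0.1705  0.2512] F [ 1.5 -2.7 -1.8] [-1.04 -0.17  0.3 ] 66.91668391227722
[[ 0.8739  0.2304  0.4279]
 [ 0.2147 -0.9729  0.0854]
 [ 0.436   0.0173 -0.8998]]
tilt 25.872726521169085 az 11.280743632229107
slot in tool [ 9.96746659e-01 -8.05961964e-02 -5.92703690e-04] twist to bring tool y on slot -94.62283674884353
-0.03 [-0.05 -0.07 -0.36] axis err deg [-0.15 -0.02  0.  ]
```

The lift resists early, so I'm going back down to the stop and letting go there as instructed.

>>> servo_tool --motion '[[[0, 0, 0.3, 0, 1], [0, 0, 0.5, 0.5, 1], [0, 0, 0.5, 1, 1], [0, 0, 0.5, 1, 1]]]'

```text
time_s: 16.5
eef_pos: [0.6362, -0.1703, 0.2491]
eef_rot: [-0.019, 0.969, 0.108, 0.223]
wrist_force: [-14.6, -2.3, 14.7]
opening: 0.535
grasp_force: 71.1
```

```bash
python3 go.py -.037
```

```text
16.5 q [-0.582  0.154  1.715  0.378  0.975  0.599] p [ 0.6362 -0.1703  0.2491] F [-14.6  -2.3  14.7] [-0.77  1.37  1.54] 71.12020611763
[[ 0.8774  0.2178  0.4274]
 [ 0.201  -0.9759  0.0846]
 [ 0.4355  0.0117 -0.9001]]
tilt 25.82961245627914 az 11.20186542227425
slot in tool [ 0.99550843 -0.09466238 -0.00141211] twist to bring tool y on slot -95.4318935759766
-0.037 [-0.1  -0.09  0.09] axis err deg [-0.18 -0.06  0.  ]
```

>>> servo_tool --motion '[[[0, 0, 0, 0, -1], [0, 0, 0, 0, -1], [0, 0, 0, 0, -1], [0, 0, 0, 0, -1], [0, 0, 0, 0, -1]]]'

```text
time_s: 17.0
eef_pos: [0.6365, -0.1693, 0.2462]
eef_rot: [-0.021, 0.969, 0.106, 0.222]
wrist_force: [0.3, -0.3, -0.6]
opening: 0.995
grasp_force: 0.0
```

```bash
python3 go.py -.037
python3 - <<'E'
import st; from go import *
w=shot('wrist','w3'); P=cloud(w); I=w['pixels'].astype(int)
T=P-c; h=T@n; r=np.linalg.norm(T-h[...,None]*n,axis=-1)
g=(I[...,1]>I[...,0]*1.4+10)&(I[...,1]>I[...,2]*1.3)&(r<.04)&(h>.05)
p=P[g]; print('top green',g.sum(),np.percentile(h[g],[5,50,95]),'-> underside',np.median(h[g])-.112)
q=p[abs(h[g]-np.median(h[g]))<.003]; cc=q.mean(0); nn=np.linalg.svd(q-cc)[2][2]; print(np.degrees(np.arccos(abs(nn@n))), 'offset tool',M.T@(cc-c-n*((cc-c)@n)))
E
```

```text
17.0 q [-0.581  0.157  1.717  0.381  0.972  0.601] p [ 0.6365 -0.1693  0.2462] F [ 0.3 -0.3 -0.6] [-0.06  0.19 -0.02] 0.0
[[ 0.8784  0.2154  0.4267]
 [ 0.197  -0.9765  0.0873]
 [ 0.4355  0.0073 -0.9002]]
tilt 25.81951647679314 az 11.568794530505802
slot in tool [ 0.99510964 -0.09876859 -0.00125679] twist to bring tool y on slot -95.66826926525913
-0.037 [-0.01  0.02 -0.19] axis err deg [-0.02 -0.07  0.  ]
17.0 q [-0.581  0.157  1.717  0.381  0.972  0.601] p [ 0.6365 -0.1693  0.2462] F [ 0.3 -0.3 -0.6] [-0.06  0.19 -0.02] 0.0
[[ 0.8784  0.2154  0.4267]
 [ 0.197  -0.9765  0.0873]
 [ 0.4355  0.0073 -0.9002]]
tilt 25.81951647679314 az 11.568794530505802
top green 6197 [0.08153524 0.08236196 0.08318172] -> underside -0.029638038423053917
0.2899987012434795 offset tool [ 5.21877773e-03  6.90110811e-04 -6.08513971e-06]
```

View pics/w3.png

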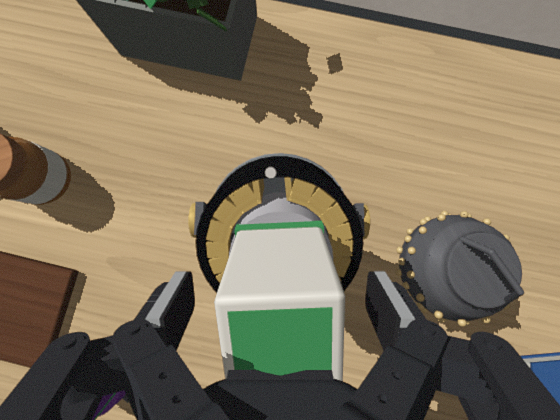

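The wrist picture shows the released module sitting square in the head, free of both open fingers. The measured underside is 29.6 mm below the mouth, so it is locked. I'm withdrawing along the axis and checking once more.

>>> servo_tool --motion '[[[0, 0, -2, 0, -1], [0, 0, -5, 0, -1], [0, 0, -9, 0, -1], [0, 0, -13, 0, -1], [0, 0, -16, 0, -1]]]'

```text
time_s: 17.55
eef_pos: [0.5677, -0.1836, 0.3933]
eef_rot: [-0.02, 0.969, 0.107, 0.224]
wrist_force: [0.7, -1.0, 0.5]
opening: 1.0
grasp_force: 0.0
```

>>> servo_tool --motion '[[[0, 0, 0, 0, -1], [0, 0, 0, 0, -1], [0, 0, 0, 0, -1]]]'

```text
time_s: 17.85
eef_pos: [0.5679, -0.183, 0.389]
eef_rot: [-0.021, 0.969, 0.106, 0.222]
wrist_force: [0.0, -0.1, -0.7]
opening: 0.997
grasp_force: 0.0
```

Run:
```python
from go import *
w=shot('wrist','w4'); P=cloud(w); I=w['pixels'].astype(int)
T=P-c; h=T@n; r=np.linalg.norm(T-h[...,None]*n,axis=-1)
k=(r<.04)&(abs(h-.082)<.006); p=P[k]; cc=p.mean(0); nn=np.linalg.svd(p-cc)[2][2]
x=np.cross(np.cross(n,[0,0,1]),n); x/=np.linalg.norm(x); y=np.cross(n,x)
uv=np.c_[(p-c)@x,(p-c)@y]*1000; print(k.sum(),'underside',np.median(h[k])-.112,'tilt',np.degrees(np.arccos(abs(nn@n))),cv2.minAreaRect(uv.astype(np.float32)))
```

```text
17.85 q [-0.684 -0.085  1.677  0.36   1.273  0.61 ] p [ 0.5679 -0.183   0.389 ] F [ 0.  -0.1 -0.7] [-0.03  0.19  0.02] 0.0
[[ 0.8789  0.2156  0.4255]
 [ 0.1968 -0.9765  0.0882]
 [ 0.4345  0.0062 -0.9007]]
tilt 25.75348602017164 az 11.713727940454389
2672 underside -0.029987079210248166 tilt 1.0199419104988783 ((0.14859580993652344, -0.6291217803955078), (45.85558319091797, 46.0308723449707), 3.556226968765259)
```

Underside 30.0 mm deep, within 1 mm of the axis, turned about 90° and clear of the gripper. Handing in.

```bash
python3 -c "
from bench import ctrl
print(ctrl.hand_in())"
```

```text
the job is handed in; nothing more can be done
None
```

The green module is locked in the lamp's head (underside measured 30 mm below the mouth, within 1 mm of the axis), the gripper is clear, and the job is handed in; the hand-in gave no verdict.

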